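# Nest the drill dust cup and snap the retaining cap on

## Robot

A 6-joint arm with a two-finger parallel gripper is mounted at the origin on a cart in front of the work surface, level with it; the furniture and walls round the work are solid. World frame = base frame: x ahead of the robot, y to its left, z up, the work surface at z = 0. Lengths are in mm, angles in degrees, forces in N, time in s.
With the tool pointing down it reaches from about 350 to 850 mm from the base axis. Payload 8.1 kg.
Tool frame: the origin (TCP) lies between the finger pads; the fingertips stand 25 mm ahead of it and the grasp point (between the pads) lies 6 mm ahead of it (r.tcp_to_tips is the distance from the TCP to the fingertips, in mm); z points along the fingers, y is the line along which they close (so a half turn about z gives the same grasp; the last joint's range is limited). The gripper opens to 85 mm and grips with 20 to 120 N. Pads are 22 mm wide; open, the fingers measure 114 mm over their backs; the gripper's body (76 mm by 85 mm) begins 54 mm behind the grasp point. The pads swing forward as they close: fully open they stand 13 mm farther back than shut.
Start: joints at [67.758, 7.471, 85.268, -0, 87.261, -4.893], TCP at [178.895, 572.715, 256.292] pointing down, gripper open.
Joint ranges: [-169.43, 169.43], [-51.17, 129.36], [1.28, 143.12], [-76.62, 256.62], [0, 156.53], [-152.29, 152.29]. Speed limits (degrees/s): [136.94, 136.94, 159.86, 180, 180, 180].

## Interface

Orientations are given as [roll, pitch, yaw] about the fixed x, y, z axes, in that order (R = Rz(yaw) Ry(pitch) Rx(roll)).
In Python, from bench import r gives the robot as it stands.
- The arm moves only by the tool apply_moves, never from a script. Its arguments are lists of equal length, an entry for each row: "angular": the turn, a rotation vector about the world's x, y, z in units of 8 degrees (1.0 is 8 degrees), a list of three; "travel": the shift along the world's x, y, z in units of 40 mm (1.0 is 40 mm), a list of three; "jaw": the opening, from 0 (shut) to 1 (fully open). A call has 1 to 20 rows; each row shifts and turns the commanded pose from where the row before left it; what a row does not reach is not made up. A row lasts 1/8 s, in which the tool goes at most 62.5 mm and 10.7 degrees, less where a joint would pass 70% of its speed; a pose out of reach is approached as far as the arm can. A call is refused whole if a number of a shift passes 1 or a number of a turn 1, either way. A call with a gripper value outside its range is refused whole. The fingers move at their own pace and stop on an object; "force" is the grip in N (left out, the last holds). Time passes only in rows, so rows that do not move let the fingers close. It gives the time, the measured TCP pose, the force, the opening and the grip force at its end, in the units of the state.
- r.sense(): the state, without advancing time (a new reading comes with each control period).
- r.snapshot(name): name is "scene" or "top"; returns a dict with "color" (480x640x3 uint8, red, green, blue), "fx", "fy", "cx", "cy" (pixels), "R" (3x3) and "t" (3): a world point X has camera coordinates R X + t. Camera axes: x right, y down, z forward; pixel columns grow to the right and rows downward; lengths in mm; the calibration is good to about 2 mm. A picture is of the moment at which its call begins. There is no depth.
- r.hand_in(): hands the job in; it is judged then, once.
The state is a dict: "time": time; "joint_pos": joint angles; "qd": joint speeds; "joint_efforts": joint torques, N m; "tool_pos": TCP position; "tcp_rot": TCP orientation; "ft_force": force on the tool from outside, world axes, zero at the start; "wrist_torque": the same for the moment, N m; "finger_gap": finger opening in mm; "grip_force": force on a finger pad.
Only numpy, scipy, OpenCV 4.12 (cv2) and the standard library are available. Lean on these libraries where they do the work, as an engineer would, in place of code of your own. Each camera call takes 0.05 s, during which the arm holds its last target. There are 200 camera calls.

## Task

Nest the loose drill dust cup over the one already on the storage post, pushed down all the way and straight, and let go of it. Then press the black ribbed snap cap onto the top of the post until it clicks, keep pressing past the click until it is fully home, and finish while still pressing the cap down with a steady push: do not let go or back off at the end. Leave the chisel, screwdriver, tape measure and the wooden offcut nearest the robot where they lie.

Things in the scene. Friction and masses are not known exactly. Their poses are not given: they have to be found in the camera images.
- cup_mid (a point): Centre (half-way up, on the axis) of the loose grey dust cup: a hollow cone frustum standing mouth down, 50 mm high, 64 mm outer diameter at the bottom rim, 41 mm at the top, 3 mm wall. It can be gripped across the cone near its top (45 to 50 mm wide). It goes over the post the same way up; fully nested, this point is 47 mm below stud_top.
- cap_mid (a point): Centre (half-way up, on the axis) of the loose black ribbed snap cap: a round knob 36 mm in diameter and 32 mm high, flat closed top, open underneath, standing mouth down on the bench. Fully home on the post, this point is 3.5 mm below stud_top, and the cap's bottom is about 2 mm above the nested cup.
- stud_top (a point): Top centre of the storage post's upright steel stud, 110 mm above the bench. The stud is 20 mm in diameter; its last 7 mm taper to a tip 12 mm wide. Four sprung steel balls stand 3 mm out of its side, centred 10 mm below the top.
- stand: Storage stand, fixed to the bench, turned at any yaw: wooden foot 110 x 110 x 18 mm, origin at the centre of its underside on the bench, the post upright at its centre. One dust cup of the same shape as the loose one is already on it for good, mouth down on the foot, its top 68 mm above the bench.
- stud: The same steel stud (origin on its axis, 42 mm below stud_top). The cap's lip meets the balls about 15 mm above home and is over them about 5 mm above home. That takes about 6 to 14 N straight down; then the resistance drops (the click) and the cap goes on down until its ceiling stops hard on the stud's tip.
- cup: The same loose dust cup, about 60 g: origin at the centre of its bottom rim, z up along its axis. Its top 20 mm is a thick hub with a 29 mm hole right through on the axis; nested, the hub sits on the first cup's hub, with about 1.5 mm of side play.
- cap: The same loose snap cap, about 30 g: origin at the centre of its mouth (underside), z up along its axis. The mouth is 22 mm wide (a 4 mm thick lip); behind it the bore widens to 28 mm. The bore is 19.5 mm deep.
- chisel: Bystander: yellow-handled chisel lying on the bench, 221 mm long, 30 mm wide; origin at the middle of its underside. Leave it alone.
- screwdriver: Bystander: red-handled screwdriver lying on the bench, 189 mm long, 31 mm wide; origin at the middle of its underside. Leave it alone.
- tape_measure: Bystander: yellow tape measure, 38 x 97 x 66 mm, standing on the bench; origin at the middle of its underside. Leave it alone.
- offcut: Bystander: wooden offcut block, 38 x 60 x 38 mm, on the bench; origin at the middle of its underside. Leave it alone.
Mind the look-alikes: they are no part of the job. Leave any pink look-alike of the cap alone. Several things have the shape of the stand; the one meant has the colours described above.

How it is judged (in metres and radians):
On the way, in this order (a step that is already met when the one before it is completed fails the run):
1. the loose cup is nested fully and straight over the first one on the post and let go (horizontal distance between cup_mid and stud_top below 0.004 m and z of cup_mid in the frame of stud_top below -0.043 m and angle between cup's own z axis and vertical below 0.1 rad and contact force between the fingers and cup below 0.1 N), for 0.3 s.
2. the cap has snapped past the balls and is home on the stud (horizontal distance between cap_mid and stud_top below 0.004 m and z of cap_mid in the frame of stud_top below -0.0015 m and angle between cap_mid's own z axis and vertical below 0.1 rad), for 0.2 s.
At the end, for the whole second after the job is handed in: The cup is nested (axis within 4 mm of the post's, within 4 mm of fully down, upright within 0.1 rad); the cap is home on the stud (axis within 4 mm, within 2 mm of fully down, upright within 0.1 rad) and still; and the robot's fingers are still pressing it, with more than 4 N between cap and stud (all of step 2 and horizontal distance between cup_mid and stud_top below 0.004 m and z of cup_mid in the frame of stud_top below -0.043 m and angle between cup's own z axis and vertical below 0.1 rad and contact force between cap and stud above 4 N and contact force between the fingers and cap above 2 N and linear speed of cap below 0.02 m/s); the arm keeps its last pose, push and grip.
It fails at once if the chisel is shifted by more than 3 cm (distance of chisel from where it was at the start of the episode above 0.03 m).
It fails at once if the screwdriver is shifted by more than 3 cm (distance of screwdriver from where it was at the start of the episode above 0.03 m).
It fails at once if the tape measure is shifted by more than 3 cm (distance of tape_measure from where it was at the start of the episode above 0.03 m).
It fails at once if the offcut is shifted by more than 3 cm (distance of offcut from where it was at the start of the episode above 0.03 m).
It also fails if it takes over 58 s, if anything falls off the work surface, if the arm or the gripper's body presses on something with over 40 N, if the wrist force passes 120 N, or if a joint passes its speed limit or range.

## Working session

There is one attempt and no reset: what is moved stays moved. The work goes in short steps, Python scripts to look and compute and a tool call to move; the robot and the scene stay as the last step left them, time stands still between calls to the robot, and variables do not carry over. Pictures are saved under pics/ and viewed, at most 10 in all, crops included, and the job is handed in when it is done.

Besides the shell and the picture viewer there is one more tool, called after "Request:" as name(argument=value, ...) on one line, values as JSON. apply_moves: Moves the arm, as the interface text tells. Its arguments: {"type":"object","properties":{"angular":{"type":"array"},"travel":{"type":"array"},"jaw":{"type":"array"},"force":{"type":"number"}},"required":["angular","travel","jaw"]}

```bash
mkdir -p pics; ls; python3 - <<'E'
from bench import r
import cv2,pickle
for n in("scene","top"):
    s=r.snapshot(n); pickle.dump(s,open(n+".pkl","wb"))
    cv2.imwrite(f"pics/{n}0.png",s["color"][:,:,::-1]); print(n,s["fx"],s["cx"],s["cy"],(-s["R"].T@s["t"]).round(0),s["R"].round(2).tolist())
print(r.sense())
E
```

```text
pics
scene 505.63031360386543 314.65537229586016 243.89040017521842 [ -58. -371.  934.] [[0.51, -0.86, 0.01], [-0.66, -0.4, -0.63], [0.55, 0.32, -0.77]]
top 447.9813571922976 319.78410957356886 235.63533131697346 [ 430.  -10. 1228.] [[-0.02, -1.0, 0.02], [-0.99, 0.02, -0.1], [0.1, -0.02, -0.99]]
{'time': 0.1, 'joint_pos': array([ 6.77585949e+01,  7.51215116e+00,  8.53243171e+01, -1.53856679e-03,
        8.72611657e+01, -4.89382827e+00]), 'qd': array([ 0.01387685, -0.10493563, -0.15486226, -0.00910341,  0.01600905,
        0.06267551]), 'joint_efforts': array([ 6.20669562e-04, -5.70956039e+01, -5.01942122e+01, -3.06824777e-04,
        8.25454190e-03,  2.94661891e-05]), 'tool_pos': array([178.72047303, 572.28131813, 255.322765  ]), 'tcp_rot': array([-1.79902591e+02, -6.79803554e-03,  1.62652492e+02]), 'ft_force': array([-0.62539235,  0.55535062, -0.20775317]), 'wrist_torque': array([-0.0283643 ,  0.02066624, -0.00784753]), 'grip_force': 0.0, 'finger_gap': 85.42772803965624}
```

View pics/scene0.png

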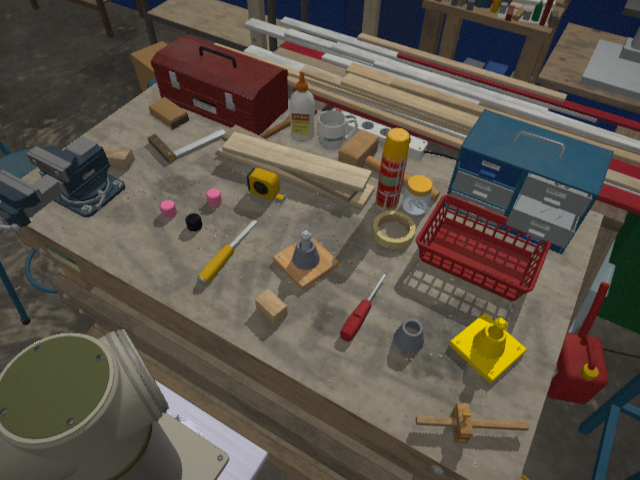

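View pics/top0.png

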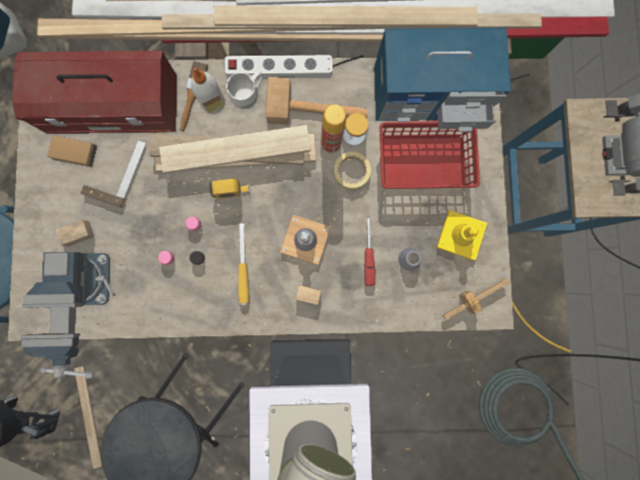

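Candidates:
- **Stands:** scene (305,258) has a wooden foot, grey cup and steel stud, so it fits. The all-yellow one at (488,347) is a look-alike.
- **Caps:** the black one at (194,222) fits. The pink ones at (168,208) and (214,197) are look-alikes.
- **Loose cup:** the grey one at (408,335).

I'll confirm these in one enlarged crop.

```bash
python3 - <<'E'
import cv2,pickle,numpy as np
S=pickle.load(open("scene.pkl","rb"))["color"][:,:,::-1];T=pickle.load(open("top.pkl","rb"))["color"][:,:,::-1]
def c(I,u,v,w=32,h=36): return cv2.resize(I[v-h:v+h,u-w:u+w],(256,288),interpolation=cv2.INTER_CUBIC)
cv2.imwrite("pics/crop1.png",np.vstack([np.hstack([c(S,305,258),c(S,194,222),c(S,408,335)]),np.hstack([c(T,305,240),c(T,197,258),c(T,410,258)])]))
E
```

```text
(no output)
```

View pics/crop1.png

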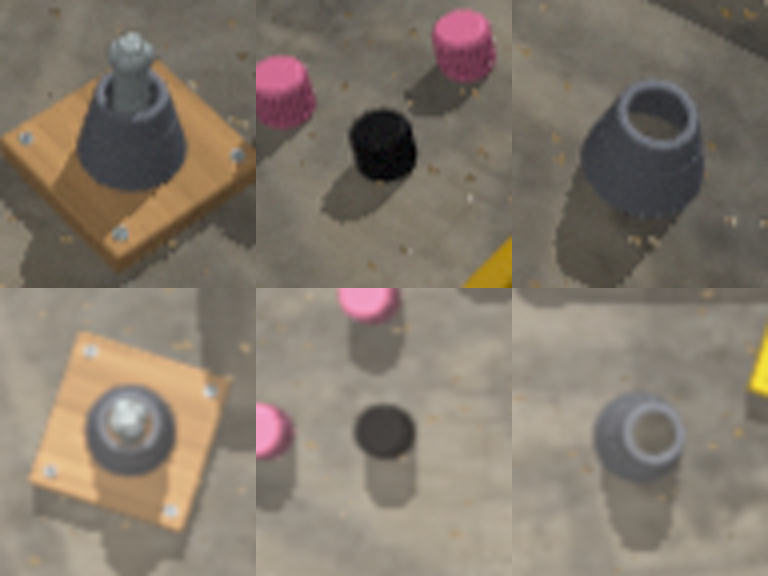

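The crop confirms all three: the wooden stand with grey cup and steel stud, the black cap between the pink ones, and the grey hollow loose cup. Next I'll convert pixels to positions and check the two cameras against each other.

```bash
cat > h.py <<'E'
import numpy as np,pickle,cv2
def ray(s,u,v,z):
    C=-s["R"].T@s["t"]; d=s["R"].T@np.array([(u-s["cx"])/s["fx"],(v-s["cy"])/s["fy"],1]); return (C+d*(z-C[2])/d[2])
def proj(s,X):
    p=s["R"]@np.array(X,float)+s["t"]; return np.array([p[0]/p[2]*s["fx"]+s["cx"],p[1]/p[2]*s["fy"]+s["cy"]])
E
python3 - <<'E'
from h import *
S,T=[pickle.load(open(n+".pkl","rb")) for n in("scene","top")]
for n,s,u,v,z in [("stud",S,305.7,231.5,110),("ring",S,306.5,246.5,68),("stud",T,305,236.5,110),("foot",T,305.75,239.6,18),
 ("cap",S,193.75,217.5,32),("cap",T,197.2,257.9,32),("cup",S,412.25,327.75,50),("cup",T,413.5,258.25,50)]:
    print(n,ray(s,u-.5*0,v,z).round(1))
for n,u,v in [("chis",220,260),("chis tip",256,222),("scr handle",352,325),("scr tip",384,277),("offcut",268,308),("tape",263,185),("pink",168,208),("pink",214,197)]: print(n,ray(S,u,v,15).round(0))
E
```

```text
stud [546.4   3.6 110. ]
ring [540.8  -1.7  68. ]
stud [544.2   3.5 110. ]
foot [545.1   2.7  18. ]
cap [501.5 292.1  32. ]
cap [500.2 291.5  32. ]
cup [ 484.8 -283.2   50. ]
cup [ 487.4 -281.1   50. ]
chis [441. 169.  15.]
chis tip [579. 166.  15.]
scr handle [ 447. -170.   15.]
scr tip [ 593. -173.   15.]
offcut [391.   3.  15.]
tape [694. 225.  15.]
pink [504. 380.  15.]
pink [594. 306.  15.]
```

Request:
apply_moves(angular=[[0,0,0.217],[0,0,0.217],[0,0,0.217],[0,0,0.217],[0,0,0.217],[0,0,0.217],[0,0,0.217],[0,0,0.217],[0,0,0.217],[0,0,0.217],[0,0,0],[0,0,0],[0,0,0],[0,0,0],[0,0,0],[0,0,0],[0,0,0],[0,0,0],[0,0,0],[0,0,0]], travel=[[0.77,-1,0],[0.77,-1,0],[0.77,-1,0],[0.77,-1,0],[0.77,-1,0],[0.77,-1,0],[0.77,-1,0],[0.77,-1,0],[0.77,-1,0],[0.77,-1,0],[0,-1,0],[0,-1,0],[0,-1,0],[0,-1,0],[0,-1,0],[0,-1,-0.4],[0,-1,-0.4],[0,-1,-0.4],[0,-1,-0.4],[0,-1,-0.4]], jaw=[1,1,1,1,1,1,1,1,1,1,1,1,1,1,1,1,1,1,1,1], force=40)

```text
time: 2.6
tool_pos: [486.5, -228.5, 175.4]
tcp_rot: [180.0, -0.0, -180.0]
ft_force: [0.2, 0.3, 0.3]
finger_gap: 85.2
grip_force: 0.0
```

```bash
python3 - <<'E'
from bench import r
import cv2
s=r.sense(); print(s["tool_pos"],s["tcp_rot"],r.tcp_to_tips,[a for a in dir(r) if a[0]!='_'])
i=r.snapshot("scene")["color"][:,:,::-1]; j=r.snapshot("top")["color"][:,:,::-1]
import numpy as np
cv2.imwrite("pics/p2.png",cv2.resize(np.hstack([i[180:440,300:560],j[130:390,300:560]]),(800,400)))
E
```

```text
[ 486.48331571 -228.45493684  175.38218791] [ 1.79979782e+02 -2.63153715e-02 -1.79993206e+02] 25.0 ['PlanningError', 'hand_in', 'sense', 'snapshot', 'tcp_to_tips']
```

View pics/p2.png

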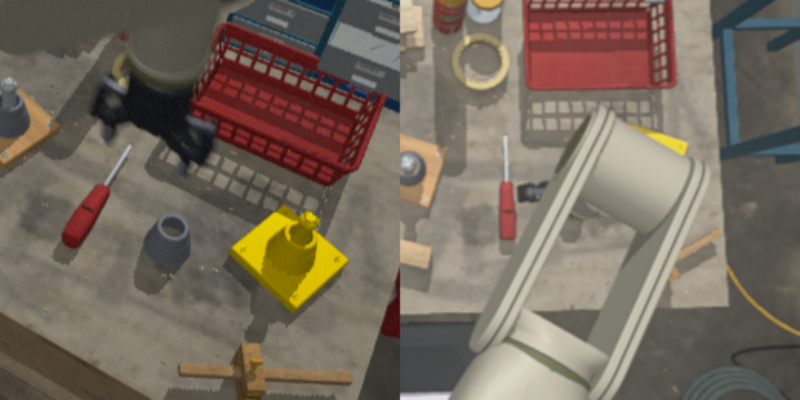

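The picture shows the gripper open and hovering to the post side of the grey cup, with the cup at (167,240) standing undisturbed. I'll go down over it and squeeze along y first.

Request:
apply_moves(angular=[[0,0,0],[0,0,0],[0,0,0],[0,0,0],[0,0,0],[0,0,0],[0,0,0],[0,0,0],[0,0,0],[0,0,0],[0,0,0],[0,0,0],[0,0,0]], travel=[[0,-0.67,0],[0,-0.67,-0.2],[0,0,-0.7],[0,0,-0.8],[0,0,-0.8],[0,0,-0.63],[0,0,0],[0,0,0],[0,0,0],[0,0,0],[0,0,0],[0,0,0],[0,0,0]], jaw=[1,1,1,1,1,1,1,0.4,0.4,0.4,0.4,0.4,0.4], force=30)

```text
time: 4.32
tool_pos: [488.1, -281.7, 53.4]
tcp_rot: [-179.9, 0.2, -180.0]
ft_force: [-1.1, 1.0, 6.7]
finger_gap: 47.2
grip_force: 29.8
```

Request:
apply_moves(angular=[[0,0,0],[0,0,0],[0,0,0],[0,0,-0.9375],[0,0,-0.9375],[0,0,-0.9375],[0,0,-0.9375],[0,0,-0.9375],[0,0,-0.9375],[0,0,-0.9375],[0,0,-0.9375],[0,0,-0.9375],[0,0,-0.9375],[0,0,-0.9375],[0,0,-0.9375],[0,0,0],[0,0,0]], travel=[[0,0,0],[0,0,0],[0,0,0],[0,0,0],[0,0,0],[0,0,0],[0,0,0],[0,0,0],[0,0,0],[0,0,0],[0,0,0],[0,0,0],[0,0,0],[0,0,0],[0,0,0],[0,0,0],[0,0,0]], jaw=[1,1,1,1,1,1,1,1,1,1,1,1,1,1,1,1,1])

```text
time: 6.45
tool_pos: [486.8, -280.9, 51.0]
tcp_rot: [-180.0, -0.0, 90.2]
ft_force: [-0.1, -0.5, -0.4]
finger_gap: 85.5
grip_force: 0.0
```

Request:
apply_moves(angular=[[0,0,0],[0,0,0],[0,0,0],[0,0,0],[0,0,0],[0,0,0],[0,0,0]], travel=[[0,0,0],[0,0,0],[0,0,0],[0,0,0],[0,0,0],[0,0,0],[0,0,0]], jaw=[0.4,0.4,0.4,0.4,0.4,0.4,0.4], force=40)

```text
time: 7.32
tool_pos: [487.3, -281.1, 51.9]
tcp_rot: [180.0, 0.0, 90.1]
ft_force: [-2.0, 1.0, 4.7]
finger_gap: 47.1
grip_force: 46.9
```

Request:
apply_moves(angular=[[0,0,0],[0,0,0],[0,0,0],[0,0,0],[0,0,0],[0,0,0],[0,0,0],[0,0,0],[0,0,0],[0,0,0],[0,0,0],[0,0,0],[0,0,0],[0,0,0],[0,0,0],[0,0,0],[0,0,0]], travel=[[0,0,0.3],[0,0,0.7],[0,0,0.8],[0,0,0.8],[0,0,0.6],[0,0,0.3],[0.2,0.5,0],[0.2,0.8,0],[0.2,0.8,0],[0.2,0.8,0],[0.2,0.8,0],[0.2,0.8,0],[0.15,0.8,0],[0.1,0.8,0],[0,0.7,0],[0,0.3,0],[0,0,0]], jaw=[0.4,0.4,0.4,0.4,0.4,0.4,0.4,0.4,0.4,0.4,0.4,0.4,0.4,0.4,0.4,0.4,0.4])

```text
time: 9.45
tool_pos: [544.7, 3.4, 190.8]
tcp_rot: [-180.0, 0.0, 90.1]
ft_force: [-0.1, -0.1, -0.4]
finger_gap: 47.4
grip_force: 46.2
```

```bash
python3 - <<'E'
from bench import r
from h import *
s=r.sense(); print(s["tool_pos"],s["tcp_rot"],s["finger_gap"])
a=r.snapshot("scene"); pickle.dump(a,open("s3.pkl","wb"))
u,v=proj(a,[545,3,120]).astype(int); print(u,v,u-50,v-55)
cv2.imwrite("pics/p3.png",cv2.resize(a["color"][v-55:v+45,u-50:u+50,::-1],(600,600),interpolation=cv2.INTER_CUBIC))
E
```

```text
[544.68248275   3.40048752 190.78658208] [-1.79966585e+02  9.00887774e-03  9.00848690e+01] 47.38696005469159
305 228 255 173
```

View pics/p3.png

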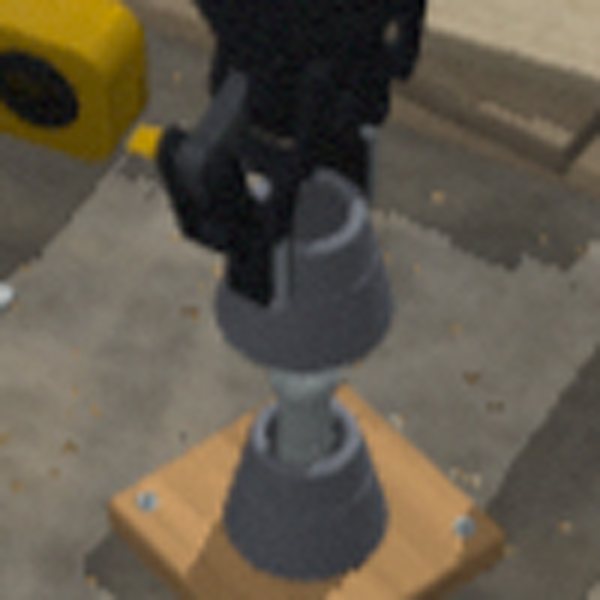

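The cup hangs upright. Its bottom rim spans about (215..393, bottom 375), and the fixed cup's rim spans about (224..387, bottom 578). Comparing the two gives the post's position relative to the tool.

```bash
python3 - <<'E'
from h import *
s=pickle.load(open("s3.pkl","rb")); t=pickle.load(open("top.pkl","rb"))
def ext(s,x,y,z,R):
    a=np.linspace(0,2*np.pi,180); P=np.array([proj(s,[x+R*np.cos(b),y+R*np.sin(b),z]) for b in a]); return P[:,0].min(),P[:,0].max(),P[:,1].max(),P[:,1].min()
f=lambda e:[round(e[0]*6-255*6,0),round(e[1]*6-255*6,0),round(e[2]*6-173*6,0),round(e[3]*6-173*6,0)]
print("loose bottom",f(ext(s,544.7,2.8,140,32)),"top",f(ext(s,544.7,2.8,190,20.5)))
for X in [(545,3),(547,3),(545,5)]: print(X,"fixed",f(ext(s,*X,18,32)),"top",f(ext(s,*X,68,20.5)))
# automatic: gray cup mask extents in top image from start, blueish-grey
for nm,im,c0 in (("scene",s["color"],(255,173)),):
    hsv=cv2.cvtColor(im[173:273,255:355],cv2.COLOR_RGB2HSV); b=im[173:273,255:355].astype(int)
    m=(b[:,:,2]-b[:,:,0]>4)&(b.sum(2)<300)
    for v in range(52,64,2): print("row",v*6,[k*6 for k in np.flatnonzero(m[v])[[0,-1]]] if m[v].any() else 0)
    for v in range(78,96,2): print("row",v*6,[k*6 for k in np.flatnonzero(m[v])[[0,-1]]] if m[v].any() else 0)
# fixed cup in top view via mask vs projected
E
```

```text
loose bottom [np.float64(212.0), np.float64(395.0), np.float64(369.0), np.float64(232.0)] top [np.float64(242.0), np.float64(363.0), np.float64(245.0), np.float64(157.0)]
(545, 3) fixed [np.float64(221.0), np.float64(389.0), np.float64(579.0), np.float64(446.0)] top [np.float64(249.0), np.float64(360.0), np.float64(472.0), np.float64(386.0)]
(547, 3) fixed [np.float64(224.0), np.float64(391.0), np.float64(575.0), np.float64(443.0)] top [np.float64(251.0), np.float64(362.0), np.float64(468.0), np.float64(382.0)]
(545, 5) fixed [np.float64(216.0), np.float64(384.0), np.float64(577.0), np.float64(444.0)] top [np.float64(244.0), np.float64(355.0), np.float64(470.0), np.float64(384.0)]
row 312 [np.int64(222), np.int64(384)]
row 324 [np.int64(228), np.int64(378)]
row 336 [np.int64(228), np.int64(372)]
row 348 [np.int64(240), np.int64(360)]
row 360 [np.int64(264), np.int64(336)]
row 372 [np.int64(300), np.int64(300)]
row 468 [np.int64(246), np.int64(366)]
row 480 [np.int64(240), np.int64(372)]
row 492 [np.int64(234), np.int64(372)]
row 504 [np.int64(228), np.int64(378)]
row 516 [np.int64(228), np.int64(378)]
row 528 [np.int64(234), np.int64(378)]
row 540 [np.int64(240), np.int64(372)]
row 552 [np.int64(246), np.int64(360)]
row 564 [np.int64(264), np.int64(342)]
```

Request:
apply_moves(angular=[[0,0,0],[0,0,0],[0,0,0],[0,0,0],[0,0,0],[0,0,0],[0,0,0],[0,0,0]], travel=[[0.0,0,-0.4],[0,0,-0.6],[0,0,-0.4],[0,0,-0.15],[0,0,-0.1],[0,0,-0.1],[0,0,-0.1],[0,0,0]], jaw=[0.4,0.4,0.4,0.4,0.4,0.4,0.4,0.4])

```text
time: 10.5
tool_pos: [544.8, 3.1, 117.0]
tcp_rot: [-180.0, 0.0, 90.0]
ft_force: [0.1, -0.2, -0.8]
finger_gap: 46.9
grip_force: 46.2
```

Request:
apply_moves(angular=[[0,0,0],[0,0,0],[0,0,0],[0,0,0],[0,0,0],[0,0,0],[0,0,0]], travel=[[0.0,0,-0.15],[0,0,-0.15],[0,0,-0.15],[0,0,-0.1],[0,0,-0.1],[0,0,-0.05],[0,0,0]], jaw=[0.4,0.4,0.4,0.4,0.4,0.4,0.4])

```text
time: 11.38
tool_pos: [545.0, 3.1, 89.9]
tcp_rot: [180.0, 0.0, 90.0]
ft_force: [-4.4, 0.5, 7.3]
finger_gap: 47.1
grip_force: 47.7
```

Request:
apply_moves(angular=[[0,0,0],[0,0,0],[0,0,0]], travel=[[0,0,-0.05],[0,0,-0.05],[0,0,0]], jaw=[0.4,0.4,0.4])

```text
time: 11.75
tool_pos: [545.4, 3.0, 89.2]
tcp_rot: [180.0, 0.0, 90.0]
ft_force: [-20.0, 0.5, 35.1]
finger_gap: 47.3
grip_force: 54.1
```

It's seated hard at the expected height. I'll ease off, release, rise and look.

Request:
apply_moves(angular=[[0,0,0],[0,0,0],[0,0,0],[0,0,0],[0,0,0],[0,0,0],[0,0,0],[0,0,0],[0,0,0],[0,0,0],[0,0,0],[0,0,0],[0,0,0],[0,0,0],[0,0,0]], travel=[[0,0,0.08],[0,0,0],[0,0,0],[0,0,0],[0,0,0],[0,0,0],[0,0,0.4],[0,0,0.7],[0,0,0.8],[0,0,0.8],[0,0.7,0.3],[0,0.9,0],[0,0.9,0],[0,0.9,0],[0,0.9,0]], jaw=[0.4,1,1,1,1,1,1,1,1,1,1,1,1,1,1])

```text
time: 13.62
tool_pos: [545.1, 176.3, 209.9]
tcp_rot: [179.9, -0.0, 90.0]
ft_force: [0.3, -0.7, 0.1]
finger_gap: 85.8
grip_force: 0.0
```

```bash
python3 - <<'E'
from bench import r
from h import *
a=r.snapshot("scene"); b=r.snapshot("top"); pickle.dump((a,b),open("s4.pkl","wb"))
f=lambda s,u,v:cv2.resize(s["color"][v-33:v+33,u-33:u+33,::-1],(396,396),interpolation=cv2.INTER_CUBIC)
cv2.imwrite("pics/p4.png",np.hstack([f(a,305,248),f(b,305,240)]))
print(proj(a,[545,3,88]),proj(b,[545,3,88]))
E
```

```text
[305.64373606 238.59526364] [305.30674609 237.04861826]
```

View pics/p4.png

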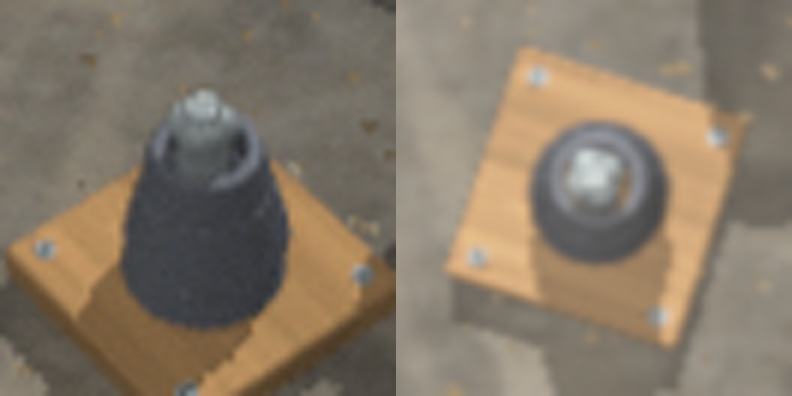

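The cup is nested straight and level over the first one, with the stud centred in its ring (scene crop (205,155), top crop (597,180)). On to the cap.

Request:
apply_moves(angular=[[0,0,0],[0,0,0],[0,0,0],[0,0,0],[0,0,0],[0,0,0],[0,0,0],[0,0,0],[0,0,0],[0,0,0],[0,0,0],[0,0,0],[0,0,0],[0,0,0],[0,0,0],[0,0,0],[0,0,0]], travel=[[-0.3,0.7,0],[-0.3,0.8,-0.2],[-0.3,0.8,-0.4],[-0.2,0.6,-0.6],[0,0,-0.8],[0,0,-0.8],[0,0,-0.8],[0,0,-0.6],[0,0,-0.3],[0,0,0],[0,0,0],[0,0,0],[0,0,0],[0,0,0],[0,0,0],[0,0,0],[0,0,0]], jaw=[1,1,1,1,1,1,1,1,1,1,0.3,0.3,0.3,0.3,0.3,0.3,0.3], force=25)

```text
time: 15.85
tool_pos: [501.6, 291.4, 29.5]
tcp_rot: [179.9, -0.0, 90.0]
ft_force: [-0.8, -1.8, 5.0]
finger_gap: 35.3
grip_force: 24.6
```

Request:
apply_moves(angular=[[0,0,0],[0,0,0],[0,0,0],[0,0,0.9375],[0,0,0.9375],[0,0,0.9375],[0,0,0.9375],[0,0,0.9375],[0,0,0.9375],[0,0,0.9375],[0,0,0.9375],[0,0,0.9375],[0,0,0.9375],[0,0,0.9375],[0,0,0.9375],[0,0,0]], travel=[[0,0,0],[0,0,0],[0,0,0],[0,0,0],[0,0,0],[0,0,0],[0,0,0],[0,0,0],[0,0,0],[0,0,0],[0,0,0],[0,0,0],[0,0,0],[0,0,0],[0,0,0],[0,0,0]], jaw=[1,1,1,1,1,1,1,1,1,1,1,1,1,1,1,1])

```text
time: 17.85
tool_pos: [500.8, 291.1, 28.2]
tcp_rot: [-180.0, -0.0, 180.0]
ft_force: [0.3, 0.2, -0.3]
finger_gap: 85.2
grip_force: 0.0
```

Request:
apply_moves(angular=[[0,0,0],[0,0,0],[0,0,0],[0,0,0],[0,0,0],[0,0,0],[0,0,0],[0,0,0]], travel=[[0,0,0],[0,0,0],[0,0,0],[0,0,0],[0,0,0],[0,0,0],[0,0,0],[0,0,0]], jaw=[0.3,0.3,0.3,0.3,0.3,0.3,0.3,0.3], force=60)

```text
time: 18.85
tool_pos: [501.2, 291.3, 28.7]
tcp_rot: [180.0, 0.0, -180.0]
ft_force: [0.0, 0.7, 5.8]
finger_gap: 34.4
grip_force: 60.2
```

Request:
apply_moves(angular=[[0,0,0],[0,0,0],[0,0,0],[0,0,0],[0,0,0],[0,0,0],[0,0,0],[0,0,0],[0,0,0],[0,0,0],[0,0,0],[0,0,0],[0,0,0],[0,0,0],[0,0,0],[0,0,0],[0,0,0]], travel=[[0,0,0.3],[0,0,0.8],[0,0,0.9],[0,0,0.9],[0,0,0.6],[0,0,0.25],[0.2,-0.5,0],[0.2,-0.8,0],[0.2,-0.8,0],[0.2,-0.8,0],[0.2,-0.8,0],[0.1,-0.8,0],[0,-0.8,0],[0,-0.8,0],[0,-0.7,0],[0,-0.4,0],[0,0,0]], jaw=[0.3,0.3,0.3,0.3,0.3,0.3,0.3,0.3,0.3,0.3,0.3,0.3,0.3,0.3,0.3,0.3,0.3])

```text
time: 20.98
tool_pos: [544.4, 2.0, 177.4]
tcp_rot: [180.0, -0.1, 179.9]
ft_force: [-0.8, 0.4, -0.5]
finger_gap: 34.7
grip_force: 59.8
```

```bash
python3 - <<'E'
from bench import r
from h import *
print(r.sense()["tool_pos"])
a=r.snapshot("scene"); b=r.snapshot("top")
f=lambda s,u,v:cv2.resize(s["color"][v-40:v+40,u-40:u+40,::-1],(400,400),interpolation=cv2.INTER_CUBIC)
cv2.imwrite("pics/p5.png",np.hstack([f(a,305,228),f(b,305,240)]))
E
```

```text
[544.39719163   2.01445981 177.42988732]
```

View pics/p5.png

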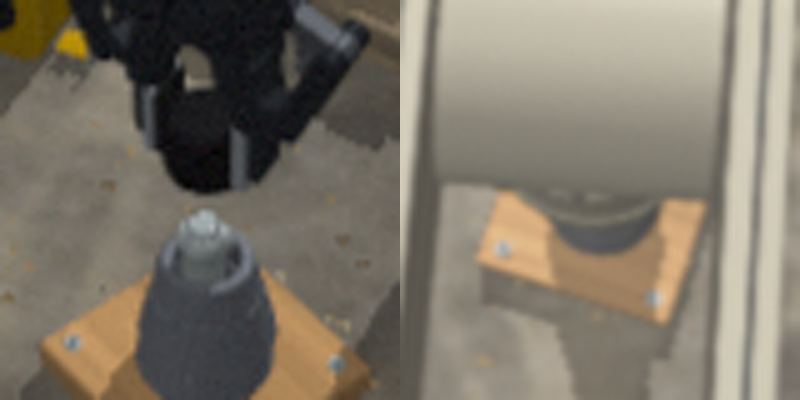

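The cap is held upright at (210,145), above the stud tip at (205,225). I'll nudge sideways by about 0.6 mm and go down to just above the balls.

Request:
apply_moves(angular=[[0,0,0],[0,0,0],[0,0,0],[0,0,0],[0,0,0],[0,0,0]], travel=[[0.01,0.015,-0.3],[0,0,-0.4],[0,0,-0.15],[0,0,-0.1],[0,0,-0.05],[0,0,0]], jaw=[0.3,0.3,0.3,0.3,0.3,0.3], force=70)

```text
time: 21.82
tool_pos: [545.5, 3.7, 138.5]
tcp_rot: [-180.0, 0.0, -180.0]
ft_force: [-0.5, -0.1, 1.4]
finger_gap: 34.0
grip_force: 70.8
```

Request:
apply_moves(angular=[[0,0,0],[0,0,0],[0,0,0],[0,0,0],[0,0,0],[0,0,0],[0,0,0]], travel=[[-0.01,-0.02,-0.05],[0,0,-0.05],[0,0,-0.05],[0,0,-0.05],[0,0,-0.05],[0,0,-0.05],[0,0,0]], jaw=[0.3,0.3,0.3,0.3,0.3,0.3,0.3])

```text
time: 22.7
tool_pos: [545.0, 3.2, 127.3]
tcp_rot: [180.0, 0.0, -180.0]
ft_force: [-3.2, 2.0, 8.3]
finger_gap: 34.1
grip_force: 71.6
```

It's riding over the balls at 8 N. I'll keep pressing.

Request:
apply_moves(angular=[[0,0,0],[0,0,0],[0,0,0],[0,0,0],[0,0,0]], travel=[[0,0,-0.05],[0,0,-0.05],[0,0,-0.05],[0,0,-0.04],[0,0,0]], jaw=[0.3,0.3,0.3,0.3,0.3])

```text
time: 23.32
tool_pos: [544.8, 3.0, 119.2]
tcp_rot: [180.0, -0.0, -180.0]
ft_force: [-4.7, 1.4, 6.7]
finger_gap: 34.4
grip_force: 71.6
```

Request:
apply_moves(angular=[[0,0,0],[0,0,0],[0,0,0]], travel=[[0,0,-0.03],[0,0,-0.03],[0,0,0]], jaw=[0.3,0.3,0.3])

```text
time: 23.7
tool_pos: [544.9, 3.0, 119.0]
tcp_rot: [-180.0, -0.0, -180.0]
ft_force: [-15.3, 1.5, 26.3]
finger_gap: 34.2
grip_force: 73.6
```

Request:
apply_moves(angular=[[0,0,0],[0,0,0],[0,0,0],[0,0,0]], travel=[[0,0,0],[0,0,0],[0,0,0],[0,0,0]], jaw=[0.3,0.3,0.3,0.3])

```text
time: 24.2
tool_pos: [544.9, 3.0, 119.0]
tcp_rot: [-180.0, -0.0, -180.0]
ft_force: [-16.0, 1.5, 26.0]
finger_gap: 34.0
grip_force: 73.6
```

```bash
python3 - <<'E'
from bench import r
from h import *
a=r.snapshot("scene")
cv2.imwrite("pics/p6.png",cv2.resize(a["color"][188:278,260:350,::-1],(540,540),interpolation=cv2.INTER_CUBIC))
E
```

```text
(no output)
```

View pics/p6.png

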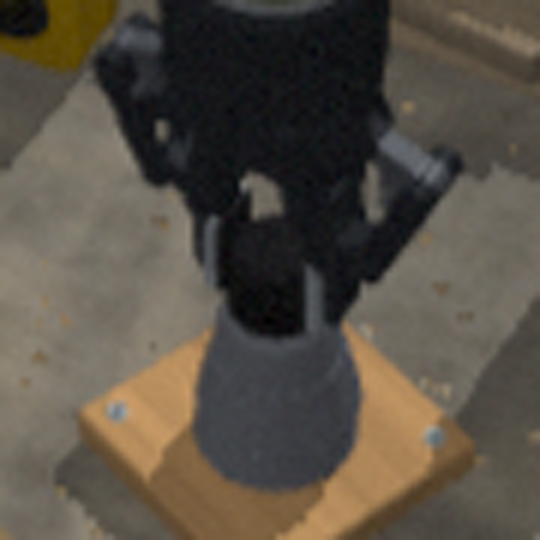

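The cap at (265,275) sits right down on the nested cup. It's upright, still gripped, and under a steady 26 N push.

```bash
python3 -c "
from bench import r
print(r.hand_in())"
```

```text
the job is handed in; nothing more can be done
None
```

I handed the job in at about 24 s: the cup is nested and released, and the cap is snapped home on the post with the gripper still pressing it down at about 26 N; no verdict came back.

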